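Check the end float of the orange spindle

ROBOT

A 6-joint arm with a two-finger parallel gripper is mounted at the origin on a cart in front of the work surface, level with it; the furniture and walls round the work are solid. World frame = base frame: x ahead of the robot, y to its left, z up, the work surface at z = 0. Lengths are in m, angles in rad, forces in N, time in s.
With the tool pointing down it reaches from about 0.4 to 0.825 m from the base axis. Payload 7 kg.
Tool frame: the origin (TCP) lies on the centre line of the jaws, within the pads' length; the fingertips stand tip_reach ahead of it and the grasp point (between the pads) is the TCP (tip_reach is the distance from the TCP to the fingertips, in m); z points along the fingers, y is the line along which they close (so a half turn about z gives the same grasp; the last joint's range is limited). The gripper opens to 88 mm and grips with 3 to 60 N. Pads are 19 mm wide; open, the fingers measure 130 mm over their backs; the gripper's body (78 mm by 193 mm) begins 47 mm behind the grasp point.
Start: joints at [0.288, 0.359, 0.012, 0, -1.224, -0.288], TCP at [0.675, -0, 0.246] pointing down, gripper open.
Joint ranges: [-3.07, 3.07], [-1.43, 2.12], [-1.02, 1.25], [-3.03, 1.67], [-3.05, -0], [-3.03, 3.03]. Speed limits (rad/s): [2.39, 2.39, 3.01, 3.14, 3.14, 3.14].

INTERFACE

Orientations are given as [roll, pitch, yaw] about the fixed x, y, z axes, in that order (R = Rz(yaw) Ry(pitch) Rx(roll)).
In Python, from station import get_state, grab_frame, calibration, job_done, find_in, mark_of, tip_reach gives the robot as it stands.
- The arm moves only by the shell command python3 -m handwheel 'ROWS' [OPENING] [FORCE]. ROWS is JSON, a list of rows, each an object with "delta_pos": the shift along the world's x, y, z in units of 30 mm (1.0 is 30 mm), a list of three; "dr": the turn, a rotation vector about the world's x, y, z in degrees, a list of three. In form: [{"delta_pos": [tx, ty, tz], "dr": [rx, ry, rz]}, ...]. A call has 1 to 10 rows; each row shifts and turns the commanded pose from where the row before left it; what a row does not reach is not made up. A row lasts 1/10 s, in which the tool goes at most 50 mm and 8.59 degrees, less where a joint would pass 70% of its speed; a pose out of reach is approached as far as the arm can. A call is refused whole if a number of a shift passes 1 or a number of a turn 8.59, either way. A call with a gripper value outside its range is refused whole. OPENING is the closure, from -1 (fully open) to 1 (shut), set as the call begins (- or left out, the last holds). The fingers move at their own pace and stop on an object; FORCE is the grip in N (left out, the last holds). Time passes only in rows, so rows that do not move let the fingers close. It gives the time, the measured TCP pose, the force, the opening and the grip force at its end, in the units of the state.
- get_state(): the state, without advancing time (a new reading comes with each control period).
- grab_frame(name): name is "scene" or "side" or "wrist"; returns the picture (400x640x3 uint8, red, green, blue); there is no depth.
- calibration(name): a dict with "fx", "fy", "cx", "cy" (pixels), "extrinsics" (4x4, takes a point from world to camera coordinates). Camera axes: x right, y down, z forward; pixel columns grow to the right and rows downward; lengths in m; the calibration is good to about 2 mm. A picture is of the moment at which its call begins: read the wrist's pose just before it. calibration takes no time and is no camera call; for the wrist camera it gives the pose at the moment of the call.
- job_done(): hands the job in; it is judged then, once.
Trained networks look in the newest picture that a camera, given by its name, has taken for a name from the list of things; names that differ only in an ending like _2 or _b are one class to them, and where a whole thing is asked for, a point or a joint stands for the part that bears it (a point fixed in the world has none). Each returns a list of dicts, best first, with "conf" (0 to 1); they miss things now and then, are a little off and sometimes report something else, mostly with a low value. They report only what shows in the picture. A call takes as long as a camera call.
- find_in(camera, query): "location" ([column, row] in pixels, amid what is visible of it).
- mark_of(camera, query): "location" ([column, row] in pixels: a listed point, or the origin of a listed thing).
The state is a dict: "t": time; "q": joint angles; "qd": joint speeds; "joint_efforts": joint torques, N m; "eef_pos": TCP position; "ee_rot": TCP orientation; "force": force on the tool from outside, world axes, zero at the start; "moment": the same for the moment, N m; "width": finger opening in m; "gripper_force": force on a finger pad.
Only numpy, scipy, OpenCV 4.12 (cv2) and the standard library are available. Lean on these libraries where they do the work, as an engineer would, in place of code of your own. Each camera call takes 0.05 s, during which the arm holds its last target. There are 200 camera calls.

TASK

Check the end float of the polishing spindle with the orange hub: push its shaft in, away from you, until it meets its stop, then pull it out toward you until it meets the other stop, and leave it drawn out. Leave the blue spindle as it is.

Things in the scene. Friction and masses are not known exactly. Their poses are not given: they have to be found in the camera images.
- orange_hub (a point): Centre of the orange knurled hub, a cylinder 30 mm in diameter, 26 mm long, on the robot-side end of the orange spindle's level shaft, 45 mm above the table; moves with the shaft. Its x axis lies along the shaft (within about 15 degrees of straight ahead), away from the robot toward the bearings: push along +x, pull along -x; z is up. Fully in, 15 mm stay free between hub and bearing block.
- orange_shaft (a joint): Travel of the orange shaft in m: 0 at the stop when drawn out toward the robot, 0.050 at the stop when pushed in; starts between. Slides stiffly (about 2.5 N), no spring, stays where left. An orange collar on it meets one or the other bearing block at the stops.
- orange_stand: The orange spindle's stand, fixed to the table: dark steel bed 92 (along the shaft) x 64 x 10 mm with two grey bearing blocks 65 mm high, that carry the 12 mm steel shaft. Origin under the bed's centre, at table height; x axis along the shaft, away from the robot.
- blue_hub (a point): Centre of the blue knurled hub, a cylinder 30 mm in diameter, 26 mm long, on the robot-side end of the blue spindle's level shaft, 45 mm above the table; moves with the shaft. Its x axis lies along the shaft (within about 15 degrees of straight ahead), away from the robot toward the bearings: push along +x, pull along -x; z is up. Twin of the orange one; either may stand on the left.

How it is judged:
On the way:
1. the orange shaft is pushed in to its far stop (within 10 mm) (value of joint orange_shaft above 0.04 m), for 0.1 s.
At the end, for the whole second after the job is handed in: After having been pushed in, the orange shaft rests drawn out toward the robot, within 10 mm of its near stop, and the blue shaft is within 10 mm of where it was (value of joint orange_shaft below 0.01 m and velocity of joint orange_shaft between -0.005 and 0.005 m/s and distance of blue_hub from where it was at the start of the episode below 0.01 m); the robot touches nothing.
It fails at once if the blue spindle's shaft is moved by more than 10 mm (distance of blue_hub from where it was at the start of the episode above 0.01 m).
It also fails if it takes over 27 s, if anything falls off the work surface, if the arm or the gripper's body presses on something with over 40 N, if the wrist force passes 120 N, or if a joint passes its speed limit or range.

## Working session

There is one attempt and no reset: what is moved stays moved. The work goes in short steps, Python scripts to look and compute and a shell command to move; the robot and the scene stay as the last step left them, time stands still between calls to the robot, and variables do not carry over. Pictures are saved under pics/ and viewed, at most 10 in all, crops included, and the job is handed in when it is done.

```bash
mkdir -p pics
cat > h.py <<'E'
import numpy as np, cv2
from station import *
def ray(cam,px):
    c=calibration(cam);E=np.array(c["extrinsics"]);R=E[:3,:3];t=E[:3,3]
    d=R.T@np.array([(px[0]-c["cx"])/c["fx"],(px[1]-c["cy"])/c["fy"],1]);return -R.T@t,d/np.linalg.norm(d)
def atz(cam,px,z):
    o,d=ray(cam,px);return o+d*(z-o[2])/d[2]
def tri(l):
    A=0;b=0
    for o,d in l:
        P=np.eye(3)-np.outer(d,d);A=A+P;b=b+P@o
    return np.linalg.solve(A,b)
E
python3 - <<'E'
from h import *
np.set_printoptions(precision=4,suppress=True)
ims=[]
for cam in ["scene","side","wrist"]:
    im=grab_frame(cam);cv2.imwrite(f"pics/{cam}0.png",im[:,:,::-1])
    for q,z in [("orange_hub",.045),("blue_hub",.045),("orange_stand",0)]:
        for r in mark_of(cam,q)[:2]: print(cam,q,r["conf"],np.array(r["location"]),atz(cam,r["location"],z))
print(tip_reach,get_state())
E
```

```text
scene blue_hub 0.73 [265.9 240.4] [0.4966 0.238  0.045 ]
scene orange_stand 0.69 [337.3 209.5] [ 0.5613 -0.0353  0.    ]
side orange_hub 0.69 [315.1 253.9] [ 0.4787 -0.0403  0.045 ]
side blue_hub 0.96 [318.7 172.1] [0.5006 0.2428 0.045 ]
side orange_stand 0.95 [354.4 271. ] [ 0.559  -0.0492  0.    ]
wrist orange_hub 0.75 [513.4 144.9] [ 0.4751 -0.0368  0.045 ]
wrist orange_stand 0.74 [411.9 136.4] [ 0.5693 -0.0429  0.    ]
0.019 {'t': 0.6, 'q': array([ 0.2881,  0.3586,  0.0119,  0.    , -1.2241, -0.2881]), 'qd': array([-0.0006, -0.0025, -0.0007, -0.0006, -0.0007, -0.0009]), 'joint_efforts': array([ -0.0004, -58.1988,  29.3181,   6.9997,   0.0124,  -0.    ]), 'eef_pos': array([ 0.675 , -0.    ,  0.2456]), 'ee_rot': array([-3.1415, -0.    , -1.5708]), 'force': array([ 0.2005, -0.0932, -0.4718]), 'moment': array([-0.0021,  0.0409, -0.02  ]), 'gripper_force': 0.0, 'width': 0.08754755734819089}
```

View pics/scene0.png

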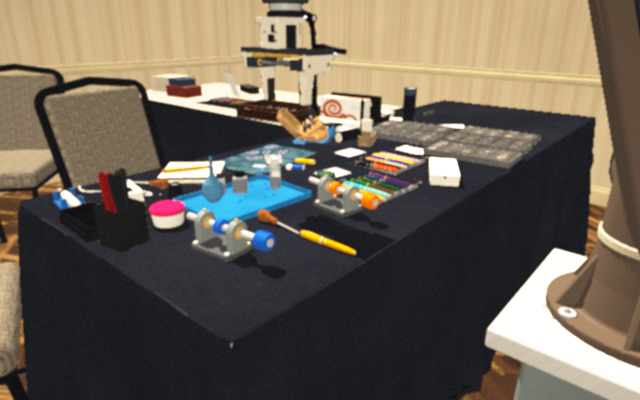

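View pics/wrist0.png

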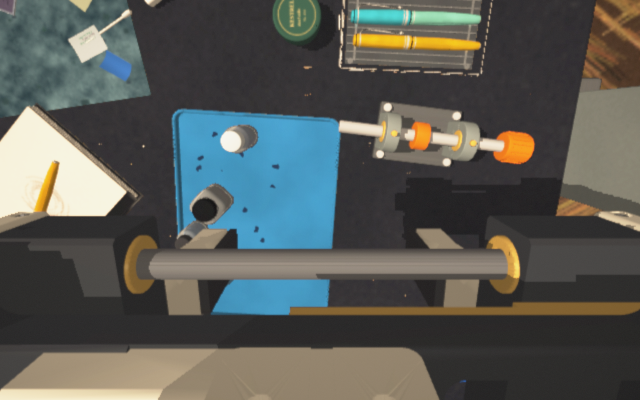

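The wrist picture shows the orange hub at about (513,147), blocks at about (463,140) and (390,132), the orange collar at (420,136) and the far shaft end at (340,127). In the scene picture the blue spindle is well off to the left (265,240), with nothing tall beside the orange hub.

Run:
```python
from h import *
np.set_printoptions(precision=4,suppress=True)
a=atz("wrist",(513,147),.045);b=atz("wrist",(343,127.5),.045);c=atz("wrist",(420,136),.045)
print(a,b,c,np.degrees(np.arctan2(*(b-a)[1::-1])))
print("tri",tri([ray("wrist",(513.4,146)),ray("side",(315.1,253.9))]))
print("cam",ray("wrist",(320,200)))
```

```text
[ 0.4752 -0.0347  0.045 ] [ 0.6534 -0.0545  0.045 ] [ 0.5734 -0.0459  0.045 ] -6.352215384887399
tri [ 0.477  -0.0371  0.0442]
cam (array([ 0.6756, -0.0651,  0.3855]), array([ 0.0046,  0.2499, -0.9683]))
```

View pics/side0.png

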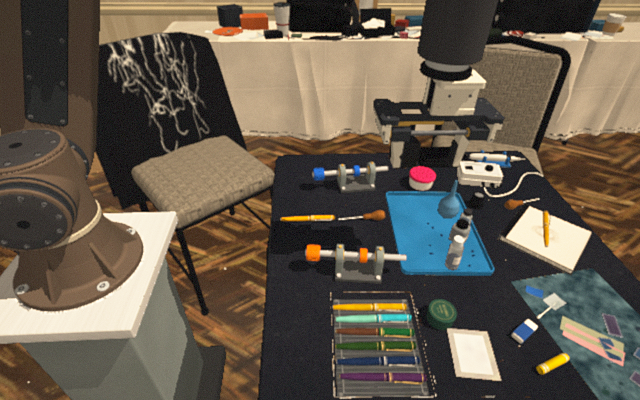

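The side picture agrees: the orange hub is at (313,254), the shaft slants slightly, and the blue one is far away at (319,173). I'm moving above the hub while turning +83.6° so that the jaws straddle the shaft.

```bash
python3 -m handwheel '[{"delta_pos":[-0.66,-0.12,-0.1],"dr":[0,0,8.36]},{"delta_pos":[-0.66,-0.12,-0.1],"dr":[0,0,8.36]},{"delta_pos":[-0.66,-0.12,-0.1],"dr":[0,0,8.36]},{"delta_pos":[-0.66,-0.12,-0.1],"dr":[0,0,8.36]},{"delta_pos":[-0.66,-0.12,-0.1],"dr":[0,0,8.36]},{"delta_pos":[-0.66,-0.12,-0.1],"dr":[0,0,8.36]},{"delta_pos":[-0.66,-0.12,-0.1],"dr":[0,0,8.36]},{"delta_pos":[-0.66,-0.12,-0.1],"dr":[0,0,8.36]},{"delta_pos":[-0.66,-0.12,-0.1],"dr":[0,0,8.36]},{"delta_pos":[-0.66,-0.12,-0.1],"dr":[0,0,8.36]}]' -1
python3 -m handwheel '[{"delta_pos":[0,0,-0.6],"dr":[0,0,0]},{"delta_pos":[0,0,-0.6],"dr":[0,0,0]},{"delta_pos":[0,0,0],"dr":[0,0,0]},{"delta_pos":[0,0,0],"dr":[0,0,0]}]'
python3 - <<'E'
from h import *
np.set_printoptions(precision=4,suppress=True)
s=get_state();print(s["q"],s["eef_pos"],np.degrees(s["ee_rot"]),s["force"])
im=grab_frame("wrist");cv2.imwrite("pics/w1.png",im[:,:,::-1])
for r in mark_of("wrist","orange_hub")[:2]: print(r,atz("wrist",r["location"],.045))
for r in mark_of("wrist","orange_stand")[:1]: print(r,atz("wrist",r["location"],0))
E
```

```text
t: 1.6
eef_pos: [0.4762, -0.0362, 0.2156]
ee_rot: [-3.141, -0.0, -0.106]
force: [-0.4, -0.5, 0.2]
width: 0.0881
gripper_force: 0.0
t: 2.0
eef_pos: [0.4772, -0.0361, 0.18]
ee_rot: [3.141, 0.0, -0.112]
force: [-0.2, 0.8, 0.1]
width: 0.088
gripper_force: 0.0
[ 0.3372  0.0897 -0.5031  0.0004 -0.9782  1.1218] [ 0.4772 -0.0361  0.18  ] [179.978    0.0057  -6.3905] [-0.2303  0.8261  0.106 ]
{'location': [318.2, 194.5], 'conf': 0.73} [ 0.4782 -0.0329  0.045 ]
{'location': [320.0, 89.5], 'conf': 0.69} [ 0.5686 -0.0445  0.    ]
```

View pics/w1.png

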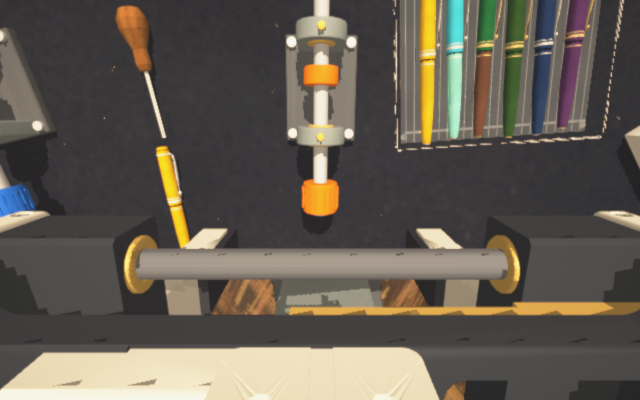

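The wrist picture shows the hub at (320,196) and the shaft vertical in the image, centred between the jaws. Descending and gripping.

```bash
python3 -m handwheel '[{"delta_pos":[0,0.01,-0.75],"dr":[0,0,0]},{"delta_pos":[0,0.01,-0.75],"dr":[0,0,0]},{"delta_pos":[0,0.01,-0.75],"dr":[0,0,0]},{"delta_pos":[0,0.01,-0.75],"dr":[0,0,0]},{"delta_pos":[0,0,-0.75],"dr":[0,0,0]},{"delta_pos":[0,0,-0.75],"dr":[0,0,0]},{"delta_pos":[0,0,0],"dr":[0,0,0]},{"delta_pos":[0,0,0],"dr":[0,0,0]}]' -1
python3 -m handwheel '[{"delta_pos":[0,0,0],"dr":[0,0,0]},{"delta_pos":[0,0,0],"dr":[0,0,0]},{"delta_pos":[0,0,0],"dr":[0,0,0]},{"delta_pos":[0,0,0],"dr":[0,0,0]},{"delta_pos":[0,0,0],"dr":[0,0,0]},{"delta_pos":[0,0,0],"dr":[0,0,0]},{"delta_pos":[0,0,0],"dr":[0,0,0]},{"delta_pos":[0,0,0],"dr":[0,0,0]}]' 1 20
```

```text
t: 2.95
eef_pos: [0.4775, -0.0348, 0.0451]
ee_rot: [3.141, 0.0, -0.111]
force: [0.1, 0.3, 0.7]
width: 0.088
gripper_force: 0.0
t: 3.75
eef_pos: [0.477, -0.0348, 0.0445]
ee_rot: [3.142, 0.0, -0.112]
force: [-0.6, 0.9, -0.1]
width: 0.0293
gripper_force: 20.5
```

```bash
python3 -m handwheel '[{"delta_pos":[0.13,-0.015,0],"dr":[0,0,0]},{"delta_pos":[0.13,-0.015,0],"dr":[0,0,0]},{"delta_pos":[0.13,-0.015,0],"dr":[0,0,0]},{"delta_pos":[0,0,0],"dr":[0,0,0]}]'
python3 -m handwheel '[{"delta_pos":[0.1,-0.011,0],"dr":[0,0,0]},{"delta_pos":[0,0,0],"dr":[0,0,0]}]'
```

```text
t: 4.15
eef_pos: [0.4894, -0.0363, 0.0445]
ee_rot: [3.141, -0.0, -0.112]
force: [-0.6, -1.0, 0.3]
width: 0.0292
gripper_force: 20.0
t: 4.35
eef_pos: [0.492, -0.0366, 0.0445]
ee_rot: [3.141, -0.0, -0.112]
force: [-0.1, -0.6, 1.5]
width: 0.0291
gripper_force: 20.0
```

```bash
python3 -m handwheel '[{"delta_pos":[0.1,-0.011,0],"dr":[0,0,0]},{"delta_pos":[0.1,-0.011,0],"dr":[0,0,0]}]'
python3 -m handwheel '[{"delta_pos":[0.1,-0.011,0],"dr":[0,0,0]},{"delta_pos":[0.1,-0.011,0],"dr":[0,0,0]}]'
python3 - <<'E'
from h import *
print(ray("wrist",(320,196))[0]); im=grab_frame("wrist");cv2.imwrite("pics/w2.png",im[:,:,::-1])
E
```

```text
t: 4.55
eef_pos: [0.4947, -0.0371, 0.0443]
ee_rot: [3.141, 0.005, -0.113]
force: [-19.8, 14.1, 17.3]
width: 0.0291
gripper_force: 20.0
t: 4.75
eef_pos: [0.4976, -0.0375, 0.0432]
ee_rot: [3.141, 0.01, -0.114]
force: [-22.5, 17.8, 12.0]
width: 0.0293
gripper_force: 20.0
[ 0.56500542 -0.0443888   0.18242925]
```

View pics/w2.png

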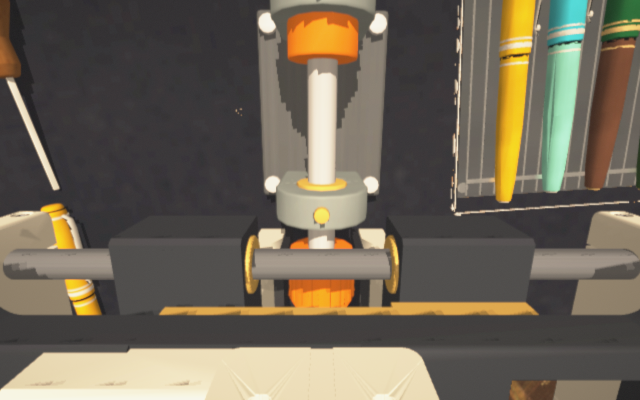

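The picture shows the orange collar at (323,35) against the far bearing block, and the force has risen, so the shaft is fully in. Now pulling it out.

```bash
python3 -m handwheel '[{"delta_pos":[-0.15,0.017,0],"dr":[0,0,0]},{"delta_pos":[-0.15,0.017,0],"dr":[0,0,0]},{"delta_pos":[-0.15,0.017,0],"dr":[0,0,0]},{"delta_pos":[-0.15,0.017,0],"dr":[0,0,0]},{"delta_pos":[-0.15,0.017,0],"dr":[0,0,0]},{"delta_pos":[-0.15,0.017,0],"dr":[0,0,0]},{"delta_pos":[-0.15,0.017,0],"dr":[0,0,0]},{"delta_pos":[-0.15,0.017,0],"dr":[0,0,0]},{"delta_pos":[-0.15,0.017,0],"dr":[0,0,0]},{"delta_pos":[-0.15,0.017,0],"dr":[0,0,0]}]'
python3 -m handwheel '[{"delta_pos":[-0.1,0.011,0],"dr":[0,0,0]},{"delta_pos":[0,0,0],"dr":[0,0,0]}]'
```

```text
t: 5.8
eef_pos: [0.4575, -0.0325, 0.0435]
ee_rot: [-3.141, 0.002, -0.113]
force: [2.3, 3.8, -29.6]
width: 0.0294
gripper_force: 20.0
t: 6.0
eef_pos: [0.454, -0.0321, 0.0435]
ee_rot: [-3.141, 0.002, -0.113]
force: [0.4, 5.7, -27.8]
width: 0.0296
gripper_force: 20.0
```

```bash
python3 -m handwheel '[{"delta_pos":[-0.05,0.005,-0.03],"dr":[0,0,0]},{"delta_pos":[0,0,0],"dr":[0,0,0]}]'
python3 -m handwheel '[{"delta_pos":[-0.1,0.011,0],"dr":[0,0,0]},{"delta_pos":[0,0,0],"dr":[0,0,0]}]'
```

```text
t: 6.2
eef_pos: [0.4539, -0.0321, 0.0435]
ee_rot: [-3.141, 0.0, -0.112]
force: [2.7, 3.1, -22.1]
width: 0.0293
gripper_force: 20.0
t: 6.4
eef_pos: [0.4508, -0.0317, 0.0435]
ee_rot: [-3.141, 0.0, -0.112]
force: [1.0, 4.8, -23.9]
width: 0.0296
gripper_force: 20.0
```

```bash
python3 -m handwheel '[{"delta_pos":[-0.1,0.011,-0.02],"dr":[0,0,0]},{"delta_pos":[0,0,0],"dr":[0,0,0]}]'
python3 -m handwheel '[{"delta_pos":[-0.1,0.011,0],"dr":[0,0,0]},{"delta_pos":[0,0,0],"dr":[0,0,0]}]'
python3 - <<'E'
from h import *
im=grab_frame("wrist");cv2.imwrite("pics/w3.png",im[:,:,::-1])
E
```

```text
t: 6.6
eef_pos: [0.4484, -0.0314, 0.0434]
ee_rot: [-3.141, -0.001, -0.112]
force: [1.5, 3.6, -16.7]
width: 0.0294
gripper_force: 20.0
t: 6.8
eef_pos: [0.4475, -0.0312, 0.0439]
ee_rot: [-3.141, -0.004, -0.11]
force: [9.5, -4.5, -20.0]
width: 0.0297
gripper_force: 20.0
```

View pics/w3.png

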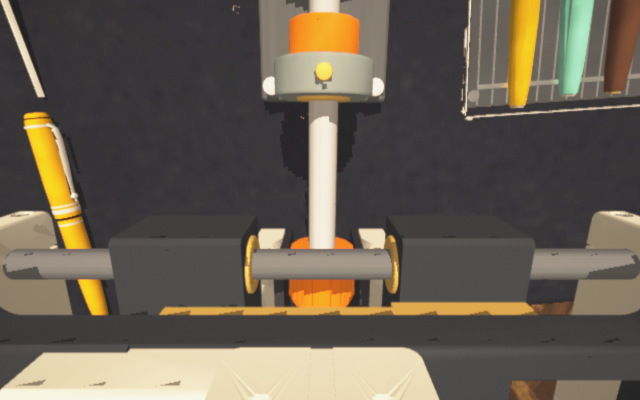

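The collar at (323,38) now meets the near block and the force has risen, so the shaft is drawn out. Opening and lifting clear.

```bash
python3 -m handwheel '[{"delta_pos":[0,0,0],"dr":[0,0,0]},{"delta_pos":[0,0,0],"dr":[0,0,0]},{"delta_pos":[0,0,0],"dr":[0,0,0]},{"delta_pos":[0,0,0],"dr":[0,0,0]},{"delta_pos":[0,0,0],"dr":[0,0,0]},{"delta_pos":[0,0,0],"dr":[0,0,0]},{"delta_pos":[0,0,0],"dr":[0,0,0]},{"delta_pos":[0,0,0],"dr":[0,0,0]}]' -1
python3 -m handwheel '[{"delta_pos":[0,0,0.3],"dr":[0,0,0]},{"delta_pos":[0,0,0.6],"dr":[0,0,0]},{"delta_pos":[0,0,0.8],"dr":[0,0,0]},{"delta_pos":[0,0,0.8],"dr":[0,0,0]},{"delta_pos":[0,0,0.8],"dr":[0,0,0]},{"delta_pos":[0,0,0.8],"dr":[0,0,0]},{"delta_pos":[0,0,0.4],"dr":[0,0,0]},{"delta_pos":[0,0,0],"dr":[0,0,0]},{"delta_pos":[0,0,0],"dr":[0,0,0]},{"delta_pos":[0,0,0],"dr":[0,0,0]}]'
python3 - <<'E'
from h import *
im=grab_frame("wrist");cv2.imwrite("pics/w4.png",im[:,:,::-1])
for r in mark_of("wrist","orange_hub")[:1]: print(r,atz("wrist",r["location"],.045))
E
```

```text
t: 7.65
eef_pos: [0.4452, -0.0312, 0.043]
ee_rot: [3.142, 0.0, -0.112]
force: [-0.6, -0.1, 0.4]
width: 0.0853
gripper_force: 0.0
t: 8.65
eef_pos: [0.4446, -0.0314, 0.1774]
ee_rot: [3.141, 0.001, -0.112]
force: [0.3, -0.2, -0.5]
width: 0.0876
gripper_force: 0.0
{'location': [319.7, 197.8], 'conf': 0.88} [ 0.44245305 -0.02951589  0.045     ]
```

View pics/w4.png

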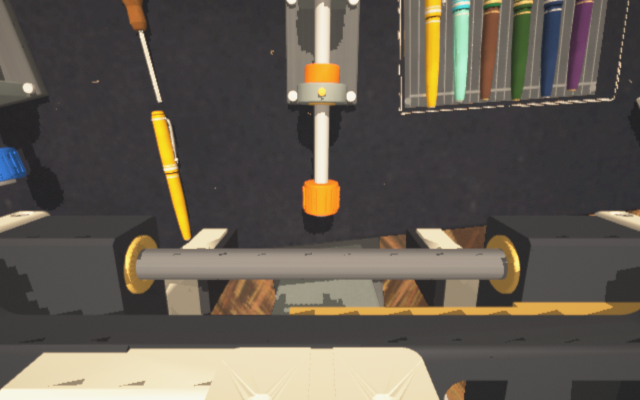

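The picture shows the hub at (320,198), the collar hard against the near block at (322,85), and the gripper clear of everything.

```bash
python3 -c "from station import *; print(job_done())"
```

```text
the job is handed in; nothing more can be done
None
```

I pushed the orange shaft in to its far stop, drew it out to its near stop and left it there, left the blue spindle untouched, and handed the job in at about 9 s of the 27 s allowed; no verdict came back.

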